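Lock the bayonet battery cap on a field radio

ROBOT

A 7-joint arm with a two-finger parallel gripper is mounted at the origin on the work surface. World frame = base frame: x ahead of the robot, y to its left, z up, the work surface at z = 0. Lengths are in m, angles in rad, forces in N, time in s.
With the tool pointing down it reaches from about 0.4 to 0.85 m from the base axis. Payload 10.4 kg.
Tool frame: the origin (TCP) lies at the very end of the fingers, on their centre line; the grasp point (between the pads) lies 19 mm behind it; z points along the fingers, y is the direction in which the jaws open and shut (so a half turn about z gives the same grasp; the last joint's range is limited). The gripper opens to 85 mm and grips with 20 to 120 N. Pads are 22 mm wide; open, the fingers measure 114 mm over their backs; the gripper's body (76 mm by 85 mm) begins 54 mm behind the grasp point. The pads swing forward as they close: fully open they stand 13 mm farther back than shut.
Start: joints at [-1.332, 0.332, -0.065, 1.46, 0.022, 1.35, -0.088], TCP at [0.162, 0.604, 0.231] pointing down, gripper open.
Joint ranges: [-2.6, 2.6], [-0.5, 2.12], [-1.47, 1.34], [0.16, 2.42], [-1.27, 4.41], [0.06, 2.06], [-2.6, 2.6]. Speed limits (rad/s): [2.22, 2.22, 2.79, 2.79, 3.14, 3.14, 3.14].

INTERFACE

Orientations are given as a unit quaternion [x, y, z, w].
In Python, from workcell import get_obs, camera, camera_info, hand_in gives the robot as it stands.
- The arm moves only by the tool move_arm, never from a script. Its argument "moves" is a list of rows, each a list of 3 entries, a list of its own where there are three numbers: the shift along the tool's x, y, z in units of 25 mm (1.0 is 25 mm), then the turn, a rotation vector about the tool's x, y, z in degrees, then the opening, from 0 (shut) to 1 (fully open). A call has 1 to 5 rows; each row shifts and turns the commanded pose from where the row before left it, along the tool's axes as they then stand; what a row does not reach is not made up. A row lasts 1/8 s, in which the tool goes at most 62.5 mm and 10.7 degrees, less where a joint would pass 70% of its speed; a pose out of reach is approached as far as the arm can. A call is refused whole if a number of a shift passes 1 or a number of a turn 10.7, either way. A call with a gripper value outside its range is refused whole. The fingers move at their own pace and stop on an object; "squeeze" is the grip in N (left out, the last holds). Time passes only in rows, so rows that do not move let the fingers close. It gives the time, the measured TCP pose, the force and the opening at its end, in the units of the state.
- get_obs(): the state, without advancing time (a new reading comes with each control period).
- camera(name): name is "scene" or "top" or "wrist"; returns the picture (384x512x3 uint8, red, green, blue); there is no depth.
- camera_info(name): a dict with "fx", "fy", "cx", "cy" (pixels), "D" ([k1, k2, p1, p2, k3] as OpenCV has them; the pictures are not rectified), "origin" and "rotation" of the camera in the world. Camera axes: x right, y down, z forward; pixel columns grow to the right and rows downward; lengths in m; the calibration is good to about 2 mm. A picture is of the moment at which its call begins: read the wrist's pose just before it. camera_info takes no time and is no camera call; for the wrist camera it gives the pose at the moment of the call.
- hand_in(): hands the job in, once; it reports no verdict.
The state is a dict: "clock": time; "joint_pos": joint angles; "joint_velocities": joint speeds; "tau": joint torques, N m; "position": TCP position; "ee_rot": TCP orientation; "ft_force": force on the tool from outside, world axes, zero at the start; "torque": the same for the moment, N m; "grip_width": opening from 0.0 (shut) to 1.0 (fully open).
Only numpy, scipy, OpenCV 4.12 (cv2) and the standard library are available. Lean on these libraries where they do the work, as an engineer would, in place of code of your own. Each camera call takes 0.05 s, during which the arm holds its last target. There are 200 camera calls.

TASK

The battery is already in the radio lying on the bench: pick up the black battery cap by its grip bar and close the battery collar with it. Feel for the two slots with the lugs, push the cap in against the spring, twist it clockwise to its stop and let go, so that it stays caught and upright. Do not force it (at no time more than 60 N between cap and collar, all their contacts added up) and leave the other things on the bench where they are.

Things in the scene. Friction and masses are not known exactly. Their poses are not given: they have to be found in the camera images.
- cap_mid (a point): Battery cap, black plastic, about 120 g, 59 mm tall, standing on the bench on its foot; point on its axis half-way up (29.5 mm above the foot), z up. Flange 56 mm diameter, 23 to 29 mm above the foot. Above it a grey grip bar, 44 mm long (x), 14 mm thick (y), from 29 to 59 mm above the foot. A half turn about z looks and works the same.
- cap_foot (a point): Centre of the cap's underside. Shank 32 mm diameter from 0 to 23 mm above it, tapering to 25 mm over the lowest 3.5 mm. Two steel lugs at +x and -x (in line with the bar), 7.5 mm wide, out to 23 mm from the axis, 6 to 12 mm above this point.
- mouth (a point): Centre of the open mouth of the battery collar on the radio, at rim height (125 mm above the bench); axes as the radio's. Bore 35 mm; two opposite slots 10.5 mm wide, out to 25 mm from the axis. The line through the slots lies within 0.5 rad either way of this x axis, differently each time, and is not measured: see or feel it. Lugs beside the slots ride on the rim, cap foot 6 mm below it.
- collar_base (a point): Centre of the collar's base on the radio's top, 40 mm below the mouth; collar 62 mm outer diameter. To lock: lugs in slots, push until the foot is 21.5 to 22.5 mm below the rim (flange meets rim at 23; lugs clear below 20), turn clockwise from above: catch centre 50 degrees from slot centre, hard stop 4 degrees on (lugs have 4 degrees of play in slot and catch). Blocked the other way. In the catch the spring lifts the cap 3 mm.
- contact (a joint): Spring contact in the collar, pressed down by the cap's foot: 0 at rest (top 9 mm below the rim), metres downward; 3 N at first, 0.5 N more per mm, about 10 N at full depth. Reads about 0.008 with the cap locked and let go (foot 17 mm, cap_mid 12.5 mm from the rim, below and above), 0.011 if turned only part way, 0 if not locked: it then pushes the cap out.
- radio: Field radio, fixed olive box 220 x 260 x 85 mm (x, y, z), control panel up; origin at the centre of its underside. The collar stands at x -30, y -30 mm. Other fittings on the panel are under 15 mm tall, on the +x half and at the +y side.
- cell_mid (a point): Spare battery cell, 33 mm diameter, 60 mm tall, standing on the bench; point half-way up. Bystander.
- mug: White mug, 80 mm diameter, 90 mm tall, standing; origin at the centre of its underside, handle at +y. Bystander.
- driver: Screwdriver lying on the bench along its own x; origin under its middle. Bystander.
There are look-alikes about, which are no part of the job. Of the things that look like the part that bears cap_mid, take the one that is farthest from the robot's base at the start.

How it is judged:
By the outcome, as a careful person would: the job done as asked, in the order asked, and still so for the second after the job is handed in, with the robot touching nothing.
It also fails if it takes over 64 s, if anything falls off the work surface, if the arm or the gripper's body presses on something with over 40 N, if the wrist force passes 120 N, or if a joint passes its speed limit or range.

## Working session

There is one attempt and no reset: what is moved stays moved. The work goes in short steps, Python scripts to look and compute and a tool call to move; the robot and the scene stay as the last step left them, time stands still between calls to the robot, and variables do not carry over. Pictures are saved under pics/ and viewed, about 8 in all and at most 12, crops included, and the job is handed in when it is done.

Besides the shell and the picture viewer there is one more tool, called as name([rows], argument=value, ...), one row to a line, values as JSON. move_arm: Moves the arm, as the interface text tells. Its arguments: {"type":"object","properties":{"moves":{"type":"array","items":{"type":"array"}},"squeeze":{"type":"number"}},"required":["moves"]}

```bash
mkdir -p pics; cat > h.py <<'E'
import numpy as np, cv2
from workcell import get_obs, camera, camera_info, hand_in
from scipy.spatial.transform import Rotation as R
def snap(n,f):
    i=camera_info(n); im=camera(n); cv2.imwrite(f'pics/{f}.png',im[:,:,::-1]); return im,i
def ray(i,u,v):
    K=np.array([[i['fx'],0,i['cx']],[0,i['fy'],i['cy']],[0,0,1]])
    p=cv2.undistortPoints(np.array([[[u,v]]],float),K,np.array(i['D'],float))[0,0]
    return np.array(i['origin']),np.array(i['rotation']).reshape(3,3)@np.array([p[0],p[1],1])
def atz(i,u,v,z):
    o,d=ray(i,u,v); return o+d*(z-o[2])/d[2]
def proj(i,P):
    K=np.array([[i['fx'],0,i['cx']],[0,i['fy'],i['cy']],[0,0,1]])
    Rm=np.array(i['rotation']).reshape(3,3)
    return cv2.projectPoints((np.atleast_2d(P)-np.array(i['origin']))@Rm,np.zeros(3),np.zeros(3),K,np.array(i['D'],float))[0][:,0]
E
python3 - <<'E'
from h import *
a,i=snap('top','top0'); b,j=snap('scene','scene0')
big=cv2.resize(a,(800,600),interpolation=cv2.INTER_CUBIC); cv2.imwrite('pics/top0b.png',big[:,:,::-1])
big=cv2.resize(b,(800,600),interpolation=cv2.INTER_CUBIC); cv2.imwrite('pics/scene0b.png',big[:,:,::-1])
for k in(i,j): print({q:np.round(np.array(v),4).tolist() for q,v in k.items()})
print(get_obs())
E
```

```text
{'fx': 480.4773, 'fy': 480.4773, 'cx': 253.8652, 'cy': 193.4578, 'D': [-0.0523, 0.0, 0.0, 0.0, 0.0], 'origin': [0.4586, -0.0727, 1.2447], 'rotation': [-0.7022, 0.7109, -0.0256, 0.0295]}
{'fx': 352.0408, 'fy': 352.0408, 'cx': 250.9324, 'cy': 191.7436, 'D': [-0.0258, 0.0, 0.0, 0.0, 0.0], 'origin': [1.0253, 0.1747, 0.7229], 'rotation': [0.4712, 0.8116, -0.2949, -0.18]}
{'clock': 0.1, 'joint_pos': array([-1.33162666,  0.33281662, -0.06470256,  1.46083748,  0.02160145,
        1.34987419, -0.08848396]), 'joint_velocities': array([-1.71678787e-04, -2.96846318e-03,  8.71836459e-04, -1.73174014e-03,
        2.00344526e-04,  2.21658559e-03, -2.93965502e-05]), 'tau': array([ 1.64603007e-03, -6.26739979e+01,  4.92808514e-02, -3.92426813e+01,
        1.63070904e-02,  7.14011461e-03, -5.71777207e-06]), 'position': array([0.16166216, 0.60340023, 0.23060001]), 'ee_rot': array([ 1.30492805e-01,  9.91449062e-01, -6.17753073e-04, -5.37636589e-05]), 'ft_force': array([ 1.09471448, -0.1990966 ,  0.28333598]), 'torque': array([-0.03913151, -0.05164373, -0.02860529]), 'grip_width': 1.000994721704032}
```

View pics/top0b.png

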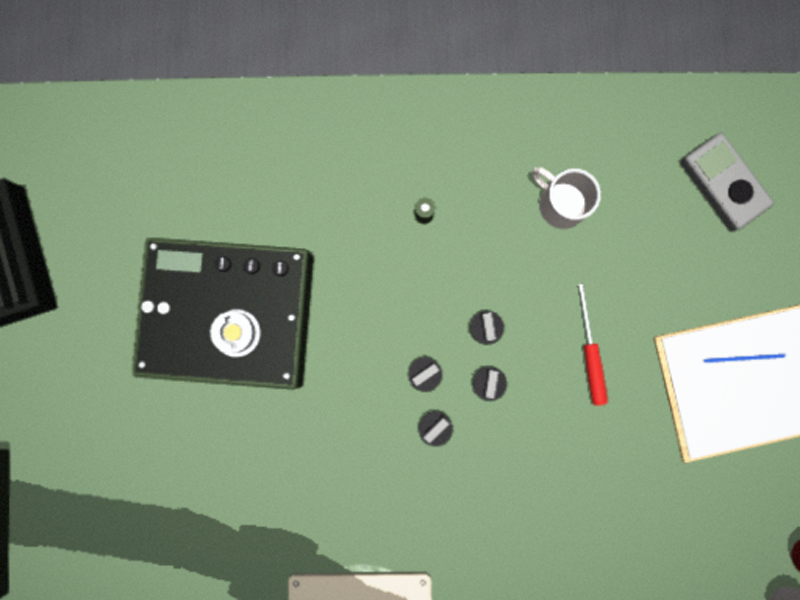

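View pics/scene0b.png

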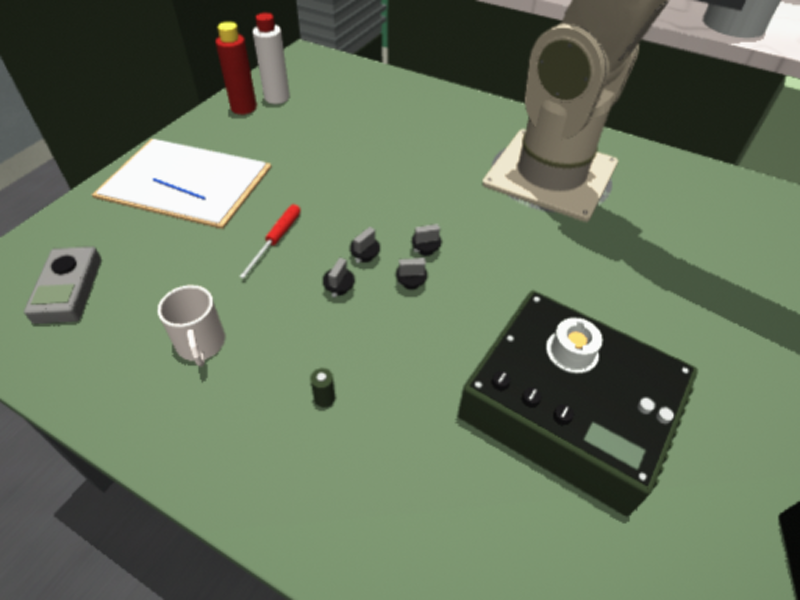

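Both pictures show four look-alike caps. In the enlarged top view they are at (487,327), (425,374), (489,383) and (435,428). The base plate is at about (360,590), so (487,327) looks farthest. The collar is at (235,332), with slots visible roughly up and down. Next I compute the distances and take a close crop.

```bash
sed -i "s/np.array(i\['rotation'\]).reshape(3,3)/R.from_quat(i['rotation']).as_matrix()/" h.py
python3 - <<'E'
from h import *
i=camera_info('top'); s=.64
for u,v in [(487,327),(425,374),(489,383),(435,428)]:
    p=atz(i,u*s,v*s,.04); print((u,v),p.round(4),np.hypot(*p[:2]).round(4))
p=atz(i,235*s,332*s,.125); print('collar',p)
for c in [(152,240),(310,251),(298,386),(136,375)]: print(atz(i,c[0]*s,c[1]*s,.085).round(4))
im=cv2.imread('pics/top0.png')
a=cv2.resize(im[190:230,290:335],None,fx=9,fy=9,interpolation=cv2.INTER_CUBIC)
b=cv2.resize(im[190:235,125:175],None,fx=8,fy=8,interpolation=cv2.INTER_CUBIC)
a=a[:360,:400];b=b[:360,:400]
cv2.imwrite('pics/crop.png',np.hstack([a,b]))
E
```

```text
(487, 327) [ 0.5112 -0.211   0.04  ] 0.553
(425, 374) [ 0.4372 -0.1104  0.04  ] 0.451
(489, 383) [ 0.4216 -0.2124  0.04  ] 0.4721
(435, 428) [ 0.3514 -0.1251  0.04  ] 0.373
collar [0.50450907 0.17563824 0.125     ]
[0.6522 0.3168 0.085 ]
[0.6312 0.0676 0.085 ]
[0.4219 0.0867 0.085 ]
[0.4411 0.3391 0.085 ]
```

View pics/crop.png

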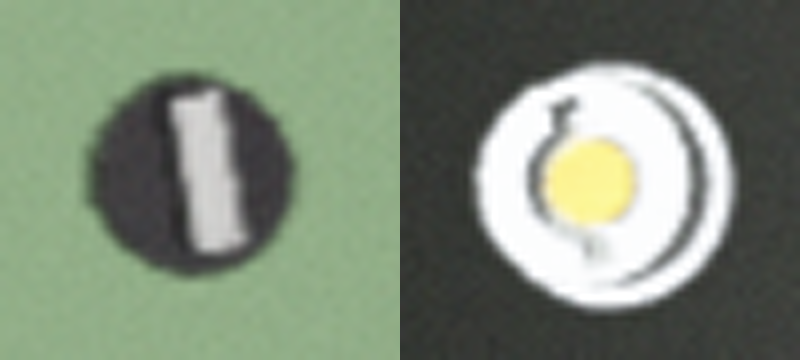

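The distances confirm it: the cap at top (487,327) is farthest, at 0.553 m. Its crop shows a black flange and a grey bar, with the bar's ends at crop (196,95) and (220,247). In the collar crop the slots show at (565,105) and (595,250).

```bash
cat >> h.py <<'E'
def to(target,yaw=None):
    "tool-frame shift (units) and turn to reach TCP target, tool x at world yaw (deg, mod 180)"
    o=get_obs(); r=R.from_quat(o['ee_rot']); M=r.as_matrix()
    y0=np.degrees(np.arctan2(M[1,0],M[0,0]))
    print('pos',o['position'].round(4),'yaw',y0.round(2),'t',round(o['clock'],2),'q',o['joint_pos'].round(2),'F',o['ft_force'].round(1),'g',round(o['grip_width'],3),'tilt',M[:,2].round(4))
    print('shift units',(M.T@(np.array(target)-o['position'])/.025).round(3))
    if yaw is not None: print('turn z',-((yaw-y0+90)%180-90))
E
python3 - <<'E'
from h import *
i=camera_info('top')
f=lambda x,y,z:atz(i,290+x/9-.44,190+y/9-.44,z)
print('bar',f(208,172,.059)); a,b=f(196,95,.059),f(220,247,.059);d=a-b;print(np.degrees(np.arctan2(d[1],d[0])),np.linalg.norm(d))
print('flange',f(192,174,.027))
g=lambda x,y,z:atz(i,125+(x-400)/8-.44,190+y/8-.44,z)
a,b=g(565,105,.125),g(595,250,.125);d=a-b;print('slot',a,b,np.degrees(np.arctan2(d[1],d[0])),np.linalg.norm(d))
w=camera_info('wrist');o=get_obs();M=R.from_quat(o['ee_rot']).as_matrix()
print('cam in tool',M.T@(np.array(w['origin'])-o['position']),(M.T@R.from_quat(w['rotation']).as_matrix()).round(3),w['fx'])
to([.5,.176,.3],190)
E
```

```text
bar [ 0.51180428 -0.2113348   0.059     ]
7.777450900690839 0.04220035550231799
flange [ 0.51273244 -0.21055314  0.027     ]
slot [0.5276078 0.1880336 0.125    ] [0.48507942 0.17900909 0.125     ] 11.980430601177225 0.043475332940524275
cam in tool [ 0.0695651   0.00125157 -0.14100246] [[ 0.001 -0.962 -0.273]
 [ 1.     0.     0.001]
 [-0.001 -0.273  0.962]] 282.15795087555404
pos [0.1617 0.6034 0.2306] yaw 165.0 t 0.1 q [-1.33  0.33 -0.06  1.46  0.02  1.35 -0.09] F [ 1.1 -0.2  0.3] g 1.001 tilt [-3.0e-04 -1.2e-03 -1.0e+00]
shift units [-17.496 -13.015  -2.759]
turn z -24.9961420938549
```

move_arm([
  [[-0.97,-0.72,0],[0,0,0],1],
  [[-0.97,-0.72,0],[0,0,0],1],
  [[-0.97,-0.72,0],[0,0,0],1],
  [[-0.97,-0.72,0],[0,0,0],1],
  [[-0.97,-0.72,0],[0,0,0],1],
])

```text
clock: 0.72
position: [0.2561, 0.4844, 0.231]
ee_rot: [0.131, 0.991, -0.0, -0.0]
ft_force: [0.2, 0.3, 0.3]
grip_width: 1.002
```

move_arm([
  [[-0.97,-0.72,0],[0,0,0],1],
  [[-0.97,-0.72,0],[0,0,0],1],
  [[-0.97,-0.72,0],[0,0,0],1],
  [[-0.97,-0.72,0],[0,0,0],1],
  [[-0.97,-0.72,0],[0,0,0],1],
])

```text
clock: 1.35
position: [0.3498, 0.3661, 0.231]
ee_rot: [0.131, 0.991, -0.0, -0.0]
ft_force: [-0.3, 0.8, 0.1]
grip_width: 1.004
```

move_arm([
  [[-0.97,-0.72,0],[0,0,0],1],
  [[-0.97,-0.72,0],[0,0,0],1],
  [[-0.97,-0.72,0],[0,0,0],1],
  [[-0.97,-0.72,0],[0,0,0],1],
  [[-0.97,-0.72,0],[0,0,0],1],
])

```text
clock: 1.98
position: [0.4436, 0.2479, 0.2311]
ee_rot: [0.131, 0.991, -0.0, -0.0]
ft_force: [-0.3, -0.3, 0.6]
grip_width: 1.005
```

move_arm([
  [[-0.97,-0.72,0],[0,0,0],1],
  [[-0.97,-0.72,0],[0,0,-8],1],
  [[0,0,0],[0,0,-8],1],
  [[0,0,0],[0,0,-8],1],
  [[0,0,0],[0,0,0],1],
])

```text
clock: 2.6
position: [0.4806, 0.2013, 0.231]
ee_rot: [-0.078, 0.997, -0.0, -0.0]
ft_force: [-0.2, -0.6, 0.1]
grip_width: 0.997
```

```bash
python3 - <<'E'
from h import *
to([.505,.178,.231],190)
a,i=snap('wrist','w1'); 
p=proj(i,[.506,.183,.125])[0]; print(p); u,v=p.astype(int)
import json; json.dump({k:np.array(q).tolist() for k,q in i.items()},open('w1.json','w'))
u0,v0=max(u-80,0),max(v-60,0); print(u0,v0)
c=cv2.resize(a[v0:v0+120,u0:u0+160],None,fx=5,fy=5,interpolation=cv2.INTER_CUBIC); cv2.imwrite('pics/w1c.png',c[:,:,::-1])
E
```

```text
pos [0.4806 0.2013 0.231 ] yaw -171.05 t 2.6 q [-0.76  0.1   0.29  1.75 -0.03  1.3   1.27] F [-0.2 -0.6  0.1] g 0.997 tilt [-5.e-04 -2.e-04 -1.e+00]
shift units [-0.818 -1.074  0.   ]
turn z -1.0536648293261806
[223.52446628 208.38436759]
143 148
```

View pics/w1c.png

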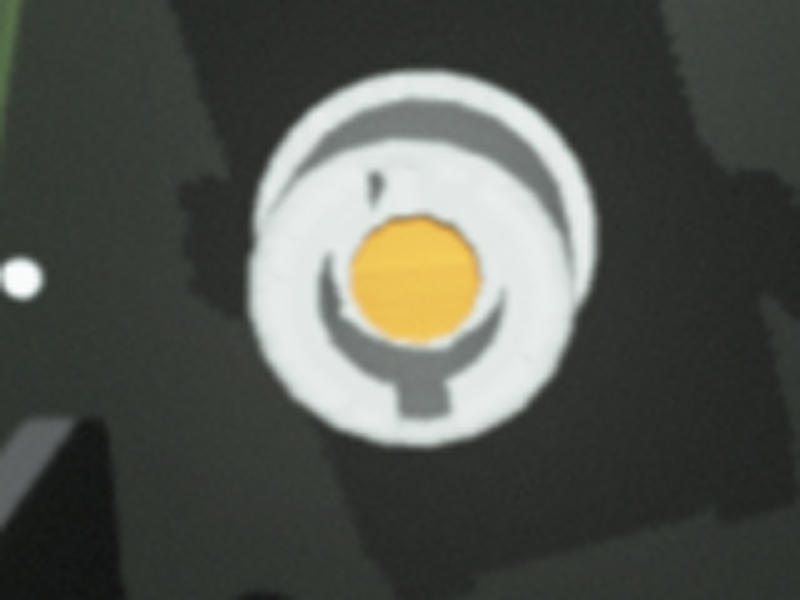

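The close view shows the collar rim, centred at crop (412,292). The lower slot's outer end is at (425,416), from 398 to 452 wide. The upper slot's left wall is at (370,180), and its right edge is washed out.

```bash
python3 - <<'E'
from h import *
import json; i=json.load(open('w1.json'))
g=lambda x,y,z=.125:atz(i,143+x/5-.4,148+y/5-.4,z)[:2]
th=[g(248,290),g(577,300),g(415,138),g(420,446)]; 
A=np.array([[2*p[0],2*p[1],1] for p in th]);b=[p@p for p in th];s=np.linalg.lstsq(A,b,rcond=None)[0];c=s[:2];print('c',c,'r',np.sqrt(s[2]+c@c))
ang=lambda p:(np.degrees(np.arctan2(p[1],p[0])))
lo=g(425,416);print('lower',ang(c-lo),np.linalg.norm(lo-c)); 
for q in[(398,416),(452,416)]: print(g(*q))
up=g(370,175);v=up-c;print('up left edge',ang(v),np.linalg.norm(v), 'axis est',ang(v)-np.degrees(np.arcsin(5.25/np.linalg.norm(v)/1000)))
to([*(np.array([.5115,-.211])),.2],187.8)
E
```

```text
c [0.50443191 0.18423647] r 0.030532475321842015
lower -166.65814837314042 0.024192260441869434
[0.52878516 0.18472359]
[0.52716015 0.19491189]
up left edge -154.1281076582739 0.024569455456312787 axis est -166.46620202169441
pos [0.4806 0.2014 0.2311] yaw -171.17 t 2.65 q [-0.76  0.1   0.29  1.75 -0.03  1.3   1.27] F [-0.4 -0.1  0.1] g 1.0 tilt [-4.e-04 -1.e-04 -1.e+00]
shift units [  1.309 -16.49    1.244]
turn z 1.0250167807828916
```

move_arm([
  [[0.08,-1,0],[0,0,0],1],
  [[0.08,-1,0],[0,0,0],1],
  [[0.08,-1,0],[0,0,0],1],
  [[0.08,-1,0],[0,0,0],1],
  [[0.08,-1,0],[0,0,0],1],
])

```text
clock: 3.28
position: [0.4904, 0.0757, 0.2313]
ee_rot: [-0.077, 0.997, 0.0, -0.0]
ft_force: [0.6, 0.4, -0.4]
grip_width: 1.0
```

move_arm([
  [[0.08,-1,0],[0,0,0],1],
  [[0.08,-1,0],[0,0,0],1],
  [[0.08,-1,0],[0,0,0],1],
  [[0.08,-1,0],[0,0,0],1],
  [[0.08,-1,0],[0,0,0],1],
])

```text
clock: 3.9
position: [0.5, -0.0493, 0.2313]
ee_rot: [-0.077, 0.997, 0.0, -0.0]
ft_force: [-1.2, -0.7, -0.1]
grip_width: 0.998
```

move_arm([
  [[0.08,-1,0.4],[0,0,0],1],
  [[0.08,-1,0.4],[0,0,0],1],
  [[0.08,-1,0.4],[0,0,0],1],
  [[0.08,-1,0.4],[0,0,0],1],
  [[0.08,-1,0.4],[0,0,0],1],
])

```text
clock: 4.53
position: [0.5098, -0.1742, 0.1809]
ee_rot: [-0.077, 0.997, 0.0, 0.0]
ft_force: [0.9, 0.5, -0.0]
grip_width: 1.003
```

move_arm([
  [[0.08,-1,0.4],[0,0,0],1],
  [[0.03,-0.5,0],[0,0,1],1],
  [[0,0,0],[0,0,0],1],
  [[0,0,0],[0,0,0],1],
])

```text
clock: 5.03
position: [0.5133, -0.21, 0.1716]
ee_rot: [-0.07, 0.998, 0.0, 0.0]
ft_force: [0.1, 0.6, -0.4]
grip_width: 0.998
```

```bash
python3 - <<'E'
from h import *
to([.5115,-.211,.1],187.8)
a,i=snap('wrist','w2'); 
p=proj(i,[.5115,-.211,.059])[0]; print(p); u,v=p.astype(int)
import json; json.dump({k:np.array(q).tolist() for k,q in i.items()},open('w2.json','w'))
u0,v0=max(u-80,0),max(v-60,0); print(u0,v0)
c=cv2.resize(a[v0:v0+120,u0:u0+160],None,fx=5,fy=5,interpolation=cv2.INTER_CUBIC); cv2.imwrite('pics/w2c.png',c[:,:,::-1])
E
```

```text
pos [ 0.5133 -0.21    0.1716] yaw -171.97 t 5.03 q [-0.25  0.25  0.65  1.76 -0.16  1.19  2.15] F [ 0.1  0.6 -0.4] g 0.998 tilt [ 5.e-04  6.e-04 -1.e+00]
shift units [ 0.08  -0.031  2.864]
turn z 0.23190374462200225
[246.36169572 181.34834863]
166 121
```

View pics/w2c.png

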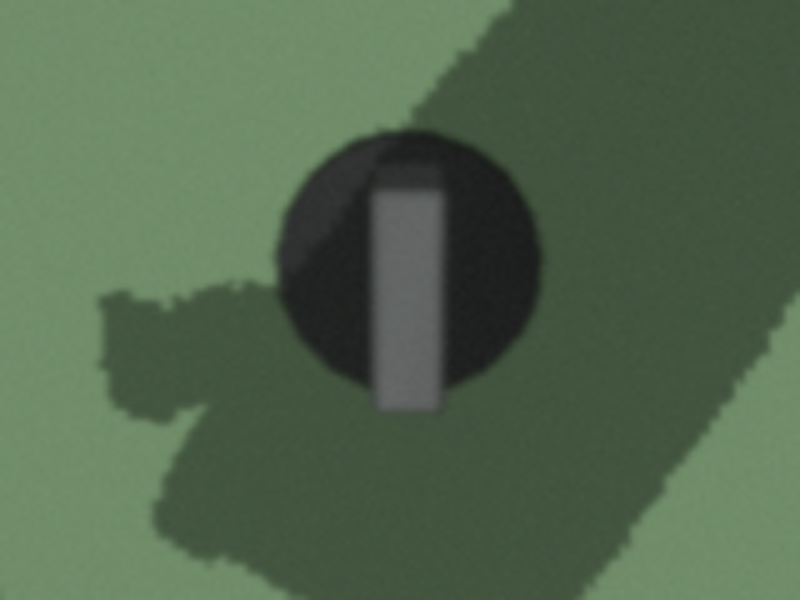

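The bar stands upright in the crop, aligned with the tool. Its top face runs from (372,190) to (444,410), centred at (409,300).

```bash
python3 - <<'E'
from h import *
import json; i=json.load(open('w2.json'))
g=lambda x,y,z=.059:atz(i,166+x/5-.4,121+y/5-.4,z)
c=(g(372,190)+g(446,190)+g(375,410)+g(442,410))/4
d=g(408.5,410)-g(409,190)
print(c,np.degrees(np.arctan2(d[1],d[0])),np.linalg.norm(d))
e=g(409,262,.027);print('flange approx',e)
to([c[0],c[1],.033],187.8)
E
```

```text
[ 0.51111431 -0.21012795  0.059     ] 7.861177016497905 0.04228392385671007
flange approx [ 0.51089866 -0.21021685  0.027     ]
pos [ 0.5134 -0.2099  0.1716] yaw -171.94 t 5.08 q [-0.26  0.25  0.65  1.76 -0.16  1.19  2.15] F [0.6 0.2 0.1] g 0.999 tilt [ 5.e-04  6.e-04 -1.e+00]
shift units [9.300e-02 2.000e-03 5.543e+00]
turn z 0.26027179659701005
```

move_arm([
  [[0.09,0,1],[0,0,0.2],1],
  [[0,0,1],[0,0,0],1],
  [[0,0,1],[0,0,0],1],
  [[0,0,1],[0,0,0],1],
  [[0,0,0.9],[0,0,0],1],
])

```text
clock: 5.7
position: [0.511, -0.2102, 0.0482]
ee_rot: [-0.069, 0.998, 0.0, 0.0]
ft_force: [0.6, 0.6, 0.0]
grip_width: 0.998
```

move_arm([
  [[0,0,0.6],[0,0,0],1],
  [[0,0,0],[0,0,0],1],
  [[0,0,0],[0,0,0],0.5],
  [[0,0,0],[0,0,0],0.3],
], squeeze=60)

```text
clock: 6.2
position: [0.5113, -0.2115, 0.0346]
ee_rot: [-0.068, 0.998, -0.0, 0.001]
ft_force: [0.4, 0.1, 0.0]
grip_width: 0.605
```

move_arm([
  [[0,0,0],[0,0,0],0.1],
  [[0,0,0],[0,0,0],0],
  [[0,0,0],[0,0,0],0],
  [[0,0,0],[0,0,0],0],
  [[0,0,0],[0,0,0],0],
])

```text
clock: 6.82
position: [0.511, -0.2115, 0.0341]
ee_rot: [-0.068, 0.998, 0.0, 0.0]
ft_force: [-0.5, 0.5, 5.3]
grip_width: 0.152
```

move_arm([
  [[0,0,-0.4],[0,0,0],0],
  [[0,0,-0.8],[0,0,0],0],
  [[0,0,-1],[0,0,0],0],
  [[0,0,-1],[0,0,0],0],
  [[0,0,-1],[0,0,0],0],
])

```text
clock: 7.45
position: [0.5104, -0.2114, 0.1398]
ee_rot: [-0.068, 0.998, 0.0, -0.0]
ft_force: [0.0, -0.9, -1.6]
grip_width: 0.152
```

move_arm([
  [[0,0.2,-1],[0,0,0],0],
  [[0,0.6,-1],[0,0,0],0],
  [[0,1,-0.4],[0,0,0],0],
  [[0,1,0],[0,0,0],0],
  [[0,1,0],[0,0,0],0],
])

```text
clock: 8.07
position: [0.4974, -0.1166, 0.1992]
ee_rot: [-0.068, 0.998, 0.0, 0.0]
ft_force: [0.6, 0.5, -0.6]
grip_width: 0.154
```

move_arm([
  [[0,1,0],[0,0,0],0],
  [[0,1,0],[0,0,0],0],
  [[0,1,0],[0,0,0],0],
  [[0,1,0],[0,0,0],0],
  [[0,1,0],[0,0,0],0],
])

```text
clock: 8.7
position: [0.4804, 0.0071, 0.199]
ee_rot: [-0.068, 0.998, 0.0, -0.0]
ft_force: [0.1, -0.5, -1.1]
grip_width: 0.149
```

```bash
python3 - <<'E'
from h import *
to([.505,.184,.2],193.4)
a,i=snap('wrist','w3'); print(np.array(i['origin']).round(3))
c=a; cv2.imwrite('pics/w3c.png',c[:,:,::-1])
E
```

```text
pos [0.4804 0.0071 0.199 ] yaw -172.22 t 8.7 q [-0.58  0.02  0.48  1.9  -0.01  1.23  1.61] F [ 0.1 -0.5 -1.1] g 0.149 tilt [-0.  0. -1.]
shift units [-1.931  6.877 -0.039]
turn z -5.621704872514215
[ 0.412 -0.001  0.34 ]
```

View pics/w3c.png

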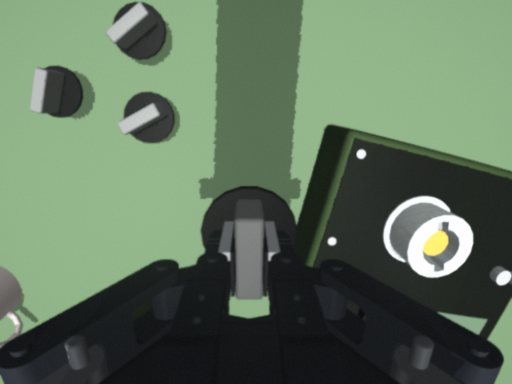

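The cap is held straight by its bar, which spans (249,200) to (249,298). The flange runs from x 202 to 296 with its top edge at y 187. The collar rim is at about (440,245), and its slots are visible.

```bash
python3 - <<'E'
from h import *
i=camera_info('wrist'); o=get_obs(); M=R.from_quat(o['ee_rot']).as_matrix(); P=o['position']
tl=lambda u,v,z:(M.T@(atz(i,u,v,P[2]+z)-P)*1000).round(1)
print('bar ends',tl(249,200,.025),tl(249,298,.025)); print('flange top,l,r',tl(249,187,-.005),tl(202,231,-.005),tl(296,231,-.005))
print('rim c',atz(i,440.5,245.5,.125))
a,b=atz(i,435,269,.125),atz(i,441,228,.125); print(a,b)
to([.505,.184,.165],193.4)
E
```

```text
bar ends [ 30.    1.4 -25. ] [-20.4   1.5 -25. ]
flange top,l,r [27.3  1.5  5. ] [  1.5 -25.1   5. ] [ 1.4 28.1  5. ]
rim c [0.50187601 0.1854602  0.125     ]
[0.52527923 0.18856718 0.125     ] [0.48569041 0.18006452 0.125     ]
pos [0.4801 0.0107 0.1989] yaw -172.02 t 8.75 q [-0.58  0.02  0.47  1.9  -0.01  1.23  1.61] F [ 0.9  3.  -1. ] g 0.149 tilt [-5.0e-04  1.2e-03 -1.0e+00]
shift units [-1.95   6.725  1.364]
turn z -5.417418720239652
```

move_arm([
  [[-0.3,1,0],[0,0,0],0],
  [[-0.3,1,0],[0,0,0],0],
  [[-0.3,1,0],[0,0,0],0],
  [[-0.3,1,0],[0,0,0],0],
  [[-0.3,1,0],[0,0,0],0],
])

```text
clock: 9.38
position: [0.501, 0.1359, 0.199]
ee_rot: [-0.068, 0.998, -0.0, -0.0]
ft_force: [1.0, 0.5, -1.6]
grip_width: 0.154
```

move_arm([
  [[-0.3,1,0],[0,0,0],0],
  [[-0.15,0.68,0.4],[0,0,-3],0],
  [[0,0,0.5],[0,0,-2.4],0],
  [[0,0,0.2],[0,0,0],0],
  [[0,0,0],[0,0,0],0],
])

```text
clock: 10.0
position: [0.5063, 0.178, 0.1709]
ee_rot: [-0.115, 0.993, -0.0, -0.0]
ft_force: [0.3, -0.4, -1.0]
grip_width: 0.15
```

```bash
python3 - <<'E'
from h import *
to([.505,.183,.160],193.4)
E
```

```text
pos [0.5063 0.178  0.1709] yaw -166.85 t 10.0 q [-0.73  0.18  0.34  1.79 -0.06  1.18  1.43] F [ 0.3 -0.4 -1. ] g 0.15 tilt [-7.e-04 -5.e-04 -1.e+00]
shift units [0.005 0.207 0.437]
turn z -0.24804428017671398
```

move_arm([
  [[0,0.2,0],[0,0,-0.2],0],
  [[0,0,0.4],[0,0,0],0],
  [[0,0,0],[0,0,0],0],
])

```text
clock: 10.38
position: [0.5048, 0.1833, 0.1604]
ee_rot: [-0.117, 0.993, -0.0, -0.001]
ft_force: [-0.1, -0.8, -1.4]
grip_width: 0.153
```

move_arm([
  [[0,0,0.1],[0,0,0],0],
  [[0,0,0.08],[0,0,0],0],
  [[0,0,0],[0,0,0],0],
])

```text
clock: 10.75
position: [0.5053, 0.1835, 0.1567]
ee_rot: [-0.117, 0.993, 0.0, -0.0]
ft_force: [0.5, -0.4, -1.5]
grip_width: 0.149
```

```bash
python3 - <<'E'
from h import *
to([.505,.183,.153],193.4); print(get_obs()['torque'])
E
```

```text
pos [0.5053 0.1835 0.1567] yaw -166.6 t 10.75 q [-0.73  0.2   0.33  1.81 -0.07  1.15  1.43] F [ 0.5 -0.4 -1.5] g 0.149 tilt [-2.e-04  0.e+00 -1.e+00]
shift units [ 0.015 -0.015  0.148]
turn z -0.0032461715770750743
[ 0.01761509 -0.00082182 -0.02953283]
```

move_arm([
  [[0,0,0.06],[0,0,0],0],
  [[0,0,0.05],[0,0,0],0],
  [[0,0,0],[0,0,0],0],
])

```text
clock: 11.12
position: [0.5053, 0.1834, 0.1539]
ee_rot: [-0.117, 0.993, -0.0, -0.0]
ft_force: [-0.2, 0.0, -1.7]
grip_width: 0.151
```

move_arm([
  [[0,0,0.05],[0,0,0],0],
  [[0,0,0],[0,0,0],0],
])

```text
clock: 11.38
position: [0.5053, 0.1835, 0.1527]
ee_rot: [-0.117, 0.993, 0.0, -0.0]
ft_force: [-0.1, -0.1, -1.7]
grip_width: 0.151
```

move_arm([
  [[0,0,0.05],[0,0,0],0],
  [[0,0,0],[0,0,0],0],
])

```text
clock: 11.62
position: [0.5052, 0.1835, 0.1514]
ee_rot: [-0.117, 0.993, -0.0, -0.0]
ft_force: [0.1, -0.6, -1.8]
grip_width: 0.155
```

move_arm([
  [[0,0,0.05],[0,0,0],0],
  [[0,0,0],[0,0,0],0],
])

```text
clock: 11.88
position: [0.5052, 0.1835, 0.1502]
ee_rot: [-0.117, 0.993, 0.0, -0.0]
ft_force: [-1.4, -0.8, -1.5]
grip_width: 0.151
```

move_arm([
  [[0,0,0.05],[0,0,0],0],
  [[0,0,0],[0,0,0],0],
])

```text
clock: 12.12
position: [0.5053, 0.1835, 0.1491]
ee_rot: [-0.117, 0.993, 0.0, -0.0]
ft_force: [-2.1, -0.6, 1.9]
grip_width: 0.153
```

move_arm([
  [[0,0,0.05],[0,0,0],0],
  [[0,0,0],[0,0,0],0],
])

```text
clock: 12.38
position: [0.5053, 0.1835, 0.1479]
ee_rot: [-0.117, 0.993, 0.0, -0.0]
ft_force: [-3.9, -1.6, 2.8]
grip_width: 0.149
```

Spring contact is at TCP z ≈ 0.1498 (foot 9 mm deep), so the lugs are in the slots. I ease off the slight side load and push down.

move_arm([
  [[0.04,0.01,0],[0,0,0],0],
  [[0,0,0.06],[0,0,0],0],
  [[0,0,0],[0,0,0],0],
])

```text
clock: 12.75
position: [0.505, 0.1835, 0.1465]
ee_rot: [-0.117, 0.993, 0.0, 0.001]
ft_force: [2.6, -0.8, 2.4]
grip_width: 0.151
```

move_arm([
  [[0,0,0.06],[0,0,0],0],
  [[0,0,0.06],[0,0,0],0],
  [[0,0,0],[0,0,0],0],
])

```text
clock: 13.12
position: [0.5046, 0.1836, 0.1434]
ee_rot: [-0.117, 0.993, 0.0, 0.0]
ft_force: [2.7, -0.2, 3.9]
grip_width: 0.151
```

move_arm([
  [[-0.02,0,0.05],[0,0,0],0],
  [[0,0,0.06],[0,0,0],0],
  [[0,0,0],[0,0,0],0],
])

```text
clock: 13.5
position: [0.5048, 0.1836, 0.1406]
ee_rot: [-0.117, 0.993, 0.0, -0.0]
ft_force: [1.9, -1.5, 5.7]
grip_width: 0.151
```

move_arm([
  [[0,0,0.05],[0,0,0],0],
  [[0,0,0.05],[0,0,0],0],
  [[0,0,0],[0,0,0],0],
])

```text
clock: 13.88
position: [0.5048, 0.1836, 0.1383]
ee_rot: [-0.117, 0.993, 0.0, -0.0]
ft_force: [0.8, -2.0, 6.5]
grip_width: 0.151
```

```bash
python3 - <<'E'
from h import *
to([.505,.1835,.1368],193.4); print(get_obs()['torque'])
E
```

```text
pos [0.5048 0.1836 0.1383] yaw -166.6 t 13.88 q [-0.73  0.21  0.33  1.83 -0.08  1.11  1.44] F [ 0.8 -2.   6.5] g 0.151 tilt [-1.e-04  2.e-04 -1.e+00]
shift units [-0.008 -0.008  0.059]
turn z 0.00036448171317715605
[-0.48462221 -0.17382928  0.00398711]
```

move_arm([
  [[0,0,0.04],[0,0,0],0],
  [[0,0,0],[0,0,0],0],
])

```text
clock: 14.12
position: [0.5048, 0.1837, 0.1373]
ee_rot: [-0.117, 0.993, 0.0, -0.0]
ft_force: [0.6, -2.1, 6.7]
grip_width: 0.153
```

move_arm([
  [[0,0,0.03],[0,0,0],0],
  [[0,0,0],[0,0,0],0],
])

```text
clock: 14.38
position: [0.5048, 0.1836, 0.1366]
ee_rot: [-0.117, 0.993, 0.0, -0.0]
ft_force: [0.4, -2.6, 7.0]
grip_width: 0.15
```

move_arm([
  [[0,0,0],[0,0,4],0],
  [[0,0,0],[0,0,4],0],
  [[0,0,0],[0,0,0],0],
])

```text
clock: 14.75
position: [0.5046, 0.184, 0.1366]
ee_rot: [-0.047, 0.999, 0.0, -0.0]
ft_force: [-0.6, -1.2, 7.3]
grip_width: 0.152
```

```bash
python3 - <<'E'
from h import *
to([.505,.1835,.1368],193.4); print(get_obs()['torque'])
E
```

```text
pos [0.5046 0.184  0.1366] yaw -174.64 t 14.75 q [-0.74  0.22  0.35  1.83 -0.08  1.11  1.3 ] F [-0.6 -1.2  7.3] g 0.152 tilt [-3.e-04  5.e-04 -1.e+00]
shift units [-0.014 -0.02  -0.006]
turn z -8.044470388103605
[-0.25022746  0.02907135 -0.0451705 ]
```

move_arm([
  [[0,0,0],[0,0,4],0],
  [[0,0,0],[0,0,4],0],
  [[0,0,0],[0,0,4],0],
  [[0,0,0],[0,0,4],0],
  [[0,0,0],[0,0,0],0],
])

```text
clock: 15.38
position: [0.5045, 0.1842, 0.1366]
ee_rot: [0.093, 0.996, 0.0, -0.0]
ft_force: [0.3, -0.1, 8.2]
grip_width: 0.155
```

```bash
python3 - <<'E'
from h import *
to([.505,.1835,.1368],193.4); print(get_obs()['torque'])
E
```

```text
pos [0.5045 0.1842 0.1366] yaw 169.37 t 15.38 q [-0.77  0.22  0.38  1.83 -0.09  1.11  1.03] F [ 0.3 -0.1  8.2] g 0.155 tilt [-4.e-04  8.e-04 -1.e+00]
shift units [-0.024 -0.025 -0.007]
turn z -24.0296579719097
[-0.11603062  0.05798308 -0.0556516 ]
```

move_arm([
  [[0,0,0],[0,0,4],0],
  [[0,0,0],[0,0,4],0],
  [[0,0,0],[0,0,4],0],
  [[0,0,0],[0,0,4],0],
  [[0,0,0],[0,0,0],0],
])

```text
clock: 16.0
position: [0.5047, 0.1844, 0.1368]
ee_rot: [0.23, 0.973, 0.001, -0.0]
ft_force: [0.8, -0.3, 8.6]
grip_width: 0.149
```

```bash
python3 - <<'E'
from h import *
to([.505,.1835,.1368],193.4); print(get_obs()['torque'])
E
```

```text
pos [0.5047 0.1844 0.1368] yaw 153.38 t 16.0 q [-0.8   0.22  0.41  1.83 -0.1   1.11  0.75] F [ 0.8 -0.3  8.6] g 0.149 tilt [ 1.0e-04  1.1e-03 -1.0e+00]
shift units [-0.025 -0.027 -0.002]
turn z -40.0247550060391
[ 0.0824451  -0.1012004  -0.04121498]
```

Turned 40°, and it moves freely. I continue gently toward the stop.

move_arm([
  [[0,0,0],[0,0,4],0],
  [[0,0,0],[0,0,4],0],
  [[0,0,0],[0,0,2],0],
  [[0,0,0],[0,0,0],0],
])

```text
clock: 16.5
position: [0.5047, 0.1844, 0.1368]
ee_rot: [0.314, 0.949, 0.001, -0.0]
ft_force: [-1.1, 0.9, 8.8]
grip_width: 0.152
```

```bash
python3 - <<'E'
from h import *
to([.505,.1835,.1368],193.4); print(get_obs()['torque'])
E
```

```text
pos [0.5047 0.1844 0.1368] yaw 143.4 t 16.5 q [-0.82  0.22  0.43  1.83 -0.1   1.11  0.58] F [-1.1  0.9  8.8] g 0.152 tilt [ 1.0e-04  1.1e-03 -1.0e+00]
shift units [-0.029 -0.021 -0.001]
turn z -49.99659113575683
[ 0.06754088 -0.07737275  0.03765507]
```

move_arm([
  [[0,0,0],[0,0,2],0],
  [[0,0,0],[0,0,1],0],
  [[0,0,0],[0,0,0],0],
])

```text
clock: 16.88
position: [0.5042, 0.1839, 0.1367]
ee_rot: [0.339, 0.941, -0.0, -0.001]
ft_force: [-3.1, -1.6, 9.6]
grip_width: 0.149
```

```bash
python3 - <<'E'
from h import *
to([.505,.1835,.1368],193.4); print(get_obs()['torque'])
E
```

```text
pos [0.5042 0.1839 0.1367] yaw 140.42 t 16.88 q [-0.82  0.22  0.44  1.83 -0.1   1.11  0.53] F [-3.1 -1.6  9.6] g 0.149 tilt [-1.2e-03  4.0e-04 -1.0e+00]
shift units [-0.035  0.007 -0.005]
turn z -52.980166523241365
[-0.39261947  0.61285981  0.15168663]
```

move_arm([
  [[0,0,0],[0,0,1],0],
  [[0,0,0],[0,0,0],0],
])

```text
clock: 17.12
position: [0.5041, 0.1837, 0.1367]
ee_rot: [0.347, 0.938, -0.0, -0.001]
ft_force: [-4.1, -2.6, 11.3]
grip_width: 0.154
```

```bash
python3 - <<'E'
from h import *
to([.505,.1835,.1368],193.4); print(get_obs()['torque'])
E
```

```text
pos [0.5041 0.1837 0.1367] yaw 139.43 t 17.12 q [-0.82  0.22  0.44  1.83 -0.1   1.11  0.52] F [-4.1 -2.6 11.3] g 0.154 tilt [-1.4e-03  1.0e-04 -1.0e+00]
shift units [-0.032  0.015 -0.006]
turn z -53.96915465870737
[-0.55319624  0.70729157  0.35443619]
```

move_arm([
  [[0,0,0],[0,0,1],0],
  [[0,0,0],[0,0,0],0],
])

```text
clock: 17.38
position: [0.5041, 0.1838, 0.1367]
ee_rot: [0.354, 0.935, -0.0, -0.001]
ft_force: [-2.3, -2.4, 11.6]
grip_width: 0.152
```

```bash
python3 - <<'E'
from h import *
to([.505,.1835,.1368],193.4); print(get_obs()['torque'])
E
```

```text
pos [0.5041 0.1838 0.1367] yaw 138.48 t 17.38 q [-0.82  0.22  0.44  1.83 -0.11  1.11  0.5 ] F [-2.3 -2.4 11.6] g 0.152 tilt [-1.3e-03 -1.0e-04 -1.0e+00]
shift units [-0.033  0.014 -0.006]
turn z -54.923995409390216
[-0.69856399  0.64877903  0.74335965]
```

The stop is felt: the torque rose to 0.74 N m. I back off about 3° to unload it, let the spring lift the cap 3 mm, then release.

move_arm([
  [[0,0,0],[0,0,-2],0],
  [[0,0,0],[0,0,-1.5],0],
  [[0,0,-0.05],[0,0,0],0],
  [[0,0,-0.05],[0,0,0],0],
  [[0,0,0],[0,0,0],0],
])

```text
clock: 18.0
position: [0.5042, 0.1839, 0.1389]
ee_rot: [0.326, 0.945, -0.0, -0.001]
ft_force: [-1.3, -1.4, 7.9]
grip_width: 0.151
```

```bash
python3 - <<'E'
from h import *
to([.505,.1835,.1418],143.4); print(get_obs()['torque'])
E
```

```text
pos [0.5042 0.1839 0.1389] yaw 141.92 t 18.0 q [-0.82  0.22  0.43  1.83 -0.1   1.11  0.56] F [-1.3 -1.4  7.9] g 0.151 tilt [-1.2e-03  3.0e-04 -1.0e+00]
shift units [-0.034  0.008 -0.116]
turn z -1.4805963372635915
[-0.35532769  0.23430155  0.05128195]
```

move_arm([
  [[0,0,-0.05],[0,0,0],0],
  [[0,0,0],[0,0,0],0],
])

```text
clock: 18.25
position: [0.5042, 0.1839, 0.1401]
ee_rot: [0.326, 0.945, -0.0, -0.001]
ft_force: [-0.5, -0.8, 6.5]
grip_width: 0.155
```

move_arm([
  [[0,0,-0.05],[0,0,0],0],
  [[0,0,0],[0,0,0],0],
])

```text
clock: 18.5
position: [0.5042, 0.1839, 0.1413]
ee_rot: [0.326, 0.945, -0.0, -0.001]
ft_force: [0.5, -1.4, 7.0]
grip_width: 0.153
```

move_arm([
  [[0,0,-0.02],[0,0,0],0],
  [[0,0,0],[0,0,0],0],
])

```text
clock: 18.75
position: [0.5042, 0.1839, 0.1417]
ee_rot: [0.326, 0.945, -0.0, -0.001]
ft_force: [-0.2, -1.8, 5.7]
grip_width: 0.15
```

move_arm([
  [[0,0,-0.03],[0,0,0],0],
  [[0,0,0],[0,0,0],0],
])

```text
clock: 19.0
position: [0.5042, 0.1838, 0.1422]
ee_rot: [0.326, 0.945, -0.0, -0.001]
ft_force: [-1.4, 0.0, 1.9]
grip_width: 0.148
```

move_arm([
  [[0,0,-0.02],[0,0,0],0],
  [[0,0,0],[0,0,0],0],
])

```text
clock: 19.25
position: [0.5042, 0.1838, 0.1423]
ee_rot: [0.326, 0.945, -0.0, -0.001]
ft_force: [2.0, 1.6, -5.9]
grip_width: 0.153
```

The catch holds: the upward tug meets resistance at z 0.1423. Unload, open, and withdraw.

move_arm([
  [[0,0,0.025],[0,0,0],0],
  [[0,0,0],[0,0,0],0],
  [[0,0,0],[0,0,0],0.25],
  [[0,0,0],[0,0,0],0.4],
  [[0,0,0],[0,0,0],0.6],
])

```text
clock: 19.88
position: [0.5051, 0.1835, 0.1427]
ee_rot: [0.327, 0.945, 0.0, 0.0]
ft_force: [0.2, 0.4, 0.3]
grip_width: 0.586
```

move_arm([
  [[0,0,0],[0,0,0],0.6],
  [[0,0,-0.3],[0,0,0],0.6],
  [[0,0,-0.6],[0,0,0],0.6],
  [[0,0,-1],[0,0,0],0.6],
  [[0,0,-1],[0,0,0],0.6],
])

```text
clock: 20.5
position: [0.505, 0.1836, 0.2168]
ee_rot: [0.326, 0.945, 0.0, 0.0]
ft_force: [0.9, 0.8, -0.3]
grip_width: 0.6
```

move_arm([
  [[0,0,-1],[0,0,0],0.6],
  [[0,0,0],[0,0,0],0.6],
  [[0,0,0],[0,0,0],0.6],
])

```text
clock: 20.88
position: [0.5047, 0.1836, 0.2399]
ee_rot: [0.326, 0.945, 0.0, -0.0]
ft_force: [0.2, 0.2, 0.1]
grip_width: 0.595
```

```bash
python3 - <<'E'
from h import *
to([.505,.1835,.1418],143.4)
a,i=snap('wrist','w4'); b,j=snap('scene','s4')
c=cv2.resize(b[170:330,280:460],None,fx=2.4,fy=2.4,interpolation=cv2.INTER_CUBIC)[:384]
u,v=proj(i,[.505,.1835,.167])[0];print(u,v)
m=proj(i,[[.505,.1835,.1665],[.505,.1835,.1365]]);print(m)
cv2.imwrite('pics/end.png',np.hstack([a[:,90:430],c])[:,:,::-1])
E
```

```text
pos [0.5047 0.1836 0.2399] yaw 141.9 t 20.88 q [-0.84  0.13  0.44  1.7  -0.06  1.32  0.52] F [0.2 0.2 0.1] g 0.595 tilt [-0.e+00  2.e-04 -1.e+00]
shift units [-0.013  0.005  3.925]
turn z -1.5001011372741289
247.47006284179182 198.26890091278543
[[247.47269739 198.07326542]
 [247.61267594 187.68706604]]
```

View pics/end.png

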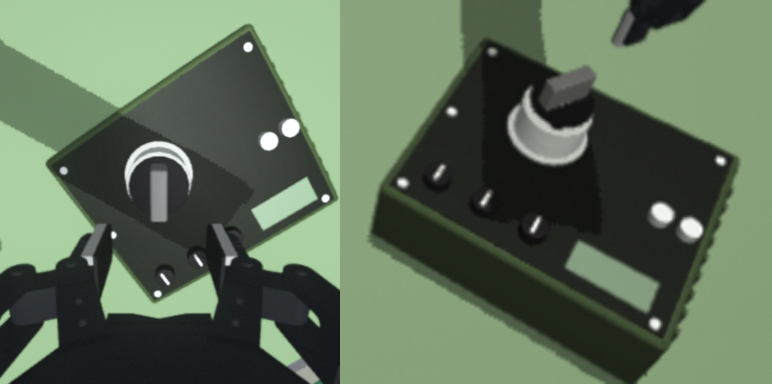

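The left half shows the cap seated in the collar, with its bar vertical at (158,190), still in line with the tool. The right half shows it upright, with the flange just above the white rim at about (565,105) and the gripper clear of it.

```bash
python3 -c "
from workcell import hand_in; print(hand_in())"
```

```text
the job is handed in; nothing more can be done
None
```

The battery cap is locked in the radio's collar and the job is handed in, at about 21 s of the 64 s allowed. No verdict came back.

- **Choice of cap:** I took the farthest of the four look-alike caps, 0.553 m from the base, and gripped it by its bar.
- **Insertion:** The lugs dropped into the slots at the first try. I felt the spring start at its expected depth, pushed the foot to about 22 mm below the rim, and turned the cap clockwise to the stop. The stop came at about 54°, with 0.74 N m of torque.
- **Release:** I backed off 3.5° to unload the stop and let the spring lift the cap about 5 mm. That put the foot about 17 mm below the rim, as a locked cap should be. A light upward tug was held, which shows the catch has it, and then I opened the gripper and withdrew.
- **Last checks:** The last pictures show the cap upright in the collar with the gripper clear of it. The wrist force is near zero.
- **Forces:** The largest upward push I read on the wrist was 11.6 N. I estimate about 45 N total between cap and collar at the stop, under the 60 N limit, but that total was not measured directly.
- **Not checked:** The contact joint's value could not be read. I did not check the bystanders in a final overview picture, but the arm never went near them.

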